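# Index the clutch drum to the third stop and hold it

## Robot

A 6-joint arm with a two-finger parallel gripper is mounted at the origin on the work surface. World frame = base frame: x ahead of the robot, y to its left, z up, the work surface at z = 0. Lengths are in m, angles in degrees, forces in N, time in s.
With the tool pointing down it reaches from about 0.4 to 0.825 m from the base axis. Payload 7 kg.
Tool frame: the origin (TCP) lies where the fingers leave the gripper's body, on its centre line; the fingertips stand 66 mm ahead of it and the grasp point (between the pads) lies 47 mm ahead of it; z points along the fingers, y is the direction in which the jaws open and shut (so a half turn about z gives the same grasp; the last joint's range is limited). The gripper opens to 88 mm and grips with 3 to 60 N. Pads are 19 mm wide; open, the fingers measure 130 mm over their backs; the gripper's body (78 mm by 193 mm) begins 47 mm behind the grasp point.
Start: joints at [83.142, 20.546, 0.682, 0, -70.136, -16.507], TCP at [0.268, 0.62, 0.292] pointing down, gripper open.
Joint ranges: [-176.03, 176.03], [-82.01, 121.73], [-58.28, 71.71], [-173.87, 95.51], [-174.79, -0.11], [-173.66, 173.66]. Speed limits (degrees/s): [136.94, 136.94, 172.46, 180, 180, 180].

## Interface

Orientations are given as [roll, pitch, yaw] about the fixed x, y, z axes, in that order (R = Rz(yaw) Ry(pitch) Rx(roll)).
In Python, from station import sense, snapshot, sign_off gives the robot as it stands.
- The arm moves only by the tool apply_moves, never from a script. Its argument "rows" is a list of rows, each an object with "dr": the turn, a rotation vector about the tool's x, y, z in rad, a list of three; "xyz": the shift along the tool's x, y, z in m, a list of three; "hand": the opening in per cent of the stroke, from 0 (shut) to 100 (fully open). In form: [{"dr": [ax, ay, az], "xyz": [dx, dy, dz], "hand": hand}, ...]. A call has 1 to 5 rows; each row is the pose to reach, as a shift and turn from the pose measured when the call began, along the tool's axes at that moment; what a row does not reach only later rows make up. A row lasts 1/8 s, in which the tool goes at most 62.5 mm and 10.7 degrees, less where a joint would pass 70% of its speed; a pose out of reach is approached as far as the arm can. A call with a gripper value outside its range is refused whole. The fingers move at their own pace and stop on an object; "newtons" is the grip in N (left out, the last holds). Time passes only in rows, so rows that repeat a pose let the fingers close. It gives the time, the measured TCP pose, the force and the opening at its end, in the units of the state.
- sense(): the state, without advancing time (a new reading comes with each control period).
- snapshot(name): name is "scene" or "top" or "wrist"; returns a dict with "color" (384x512x3 uint8, red, green, blue), "depth" (384x512 float32, m along the optical axis (not along the pixel's ray), 0 where there is no reading), "vfov" (degrees; the focal length in pixels is half the picture's height over the tangent of half this angle, whatever the lens; pixels are square), "cx", "cy" (the principal point, pixels), "R" (3x3) and "t" (3): a world point X has camera coordinates R X + t. Camera axes: x right, y down, z forward; pixel columns grow to the right and rows downward; lengths in m; the calibration is good to about 2 mm. A picture is of the moment at which its call begins.
- sign_off(): hands the job in, once; it reports no verdict.
The state is a dict: "time": time; "q": joint angles; "qd": joint speeds; "joint_torque": joint torques, N m; "position": TCP position; "ee_rot": TCP orientation; "contact_force": force on the tool from outside, world axes, zero at the start; "ft_torque": the same for the moment, N m; "gripper_width": finger opening in m.
Only numpy, scipy, OpenCV 4.12 (cv2) and the standard library are available. Lean on these libraries where they do the work, as an engineer would, in place of code of your own. Each camera call takes 0.05 s, during which the arm holds its last target. There are 200 camera calls.

## Task

On the blue indexing stand, throw the black-ball lever into the notch marked green; that frees the index knob. Then turn the red index knob clockwise to its third click and no further (not on to the fourth), and keep hold of it there: it is spring-loaded and runs back when let go, so finish with the knob still gripped in the third stop and the lever left in its notch. Leave the loose parts on the bench and on the stand where they are.

Things in the scene. Friction and masses are not known exactly. Their poses are not given: they have to be found in the camera images.
- stand: Fixed indexing stand; origin on the bench under its grey base plate (16 mm thick, 240 mm in x, from -265 to 215 mm in y). x points away from the robot, y to the robot's left, z up; turned by up to 0.3 rad. In its frame (mm): lever pivot (-13, 150, 60), knob axis (30, 0). Blue housings: under the knob 110 x 110, top at 85 mm; under the lever lower, 48 mm.
- drum_top (a point): Centre of the top of the grey toothed clutch drum on the stand's spindle, 122 mm above the bench; drum 124 mm across, 50 to 105 mm high, with a 44 mm hub up to here. It turns with the knob. A dial gauge on a post, 127 mm high, stands at (-85, -235) mm in the stand's frame. Neither is handled.
- lever (a joint): Lever angle, rad, about the stand's y axis; grows as the ball swings away from the robot (stand's +x). 0: leaning 0.5 rad from upright towards the robot; 0.5: upright; green-marked notch 0.75; end 1.2. Starts between 0 and 0.25; friction keeps it where left. It takes 1 to 10 N at the ball; the detent centres it from within about 0.1 rad of the notch. Short of about 0.6 it locks the knob.
- lever_ball (a point): Centre of the lever's black ball, 26 mm in diameter, on a 10 mm steel rod, 85 mm from the pivot. The ball stands free all round, above the cheeks.
- lever_pivot (a point): The lever's pivot on the stand, 60 mm above the bench; its axis is the stand's y axis. Two slotted steel cheeks, 16 to 23 mm to either side of the lever, rise to 50 mm from the pivot (54 mm at the green marks); a pair of green bars on each cheek flanks the marked notch.
- knob (a joint): Index knob angle, rad; grows clockwise seen from above. 0: home. Stops every 0.42 rad (24 deg): 0.42, 0.84, third 1.26, 1.68; end 2.2. A return spring of 0.12 to 0.18 N m drives it back to 0, out of the stops too. The hump midway between stops adds about 0.1 N m before its crest and takes as much off after it: the click. Locked (stops by 0.1) while the lever is short of its notch.
- knob_grip (a point): On the vertical knob axis, 119 mm above the bench, at the height to grip. Red bar, 50 mm along this point's x, 16 mm thick along y, 93 to 133 mm above the bench, on a black disc 52 mm across. The frame turns with the knob; a white line marks the bar's -x end, which points along the stand's -x (to the robot) at home. White dots 40 mm from the axis mark home and five stops.
- bearing: A steel bearing ring, 44 mm across, 14 mm high, with a 24 mm bore, lying loose on the stand's base plate in front of the housings. Leave it alone. Origin: centre of its underside.
- pinion: A dark toothed pinion, 40 mm across, 34 mm high, standing loose on the stand's base plate in front of the housings. Leave it alone. Origin: centre of its underside.
- shaft: A steel hub with an upright shaft, 88 mm across, 150 mm high, standing on the bench left of the stand. Leave it alone. Origin: centre of its underside.
- oiler: A rust-red oil can with a thin spout, 72 mm across, 150 mm high, standing on the bench at the left. Leave it alone. Origin: centre of its underside.
- plates: A stack of clutch plates, 110 mm across, 25 mm high, lying on the bench at the right. Leave it alone. Origin: centre of its underside.
- kitbox: A blue box, 60 x 90 x 140 mm high, standing on the bench at the right. Leave it alone. Origin: centre of its underside.
- driver: A screwdriver with an orange handle, lying on the bench at the left. Leave it alone. Origin: centre of its underside, tool along its x axis.

How it is judged (in metres and radians):
On the way, in this order (a step that is already met when the one before it is completed fails the run):
1. the lever is in the green-marked notch, the knob not yet turned (value of joint lever between 0.64 and 0.86 rad and value of joint knob below 0.2 rad), for 0.2 s.
2. the knob is held by the fingers in its third stop, the lever in its notch (value of joint knob between 1.127 and 1.387 rad and value of joint lever between 0.64 and 0.86 rad and contact force between the fingers and knob above 1 N), for 0.4 s.
At the end, for the whole second after the job is handed in: The lever stands in the green-marked notch (0.75 rad, within 0.11) with the robot off it; the knob is in its third stop (1.257 rad, within 0.13), at rest, and still held by the fingers (more than 1 N on it) (all of step 2 and velocity of joint knob between -0.2 and 0.2 rad/s and contact force between each of the arm, the fingers and lever below 0.5 N); the arm keeps its last pose, push and grip.
It fails at once if the knob is run on past the third stop, over the hump to the fourth (value of joint knob above 1.55 rad).
It fails at once if a loose part on the bench or the stand is shifted by more than 25 mm (distance of any of bearing, pinion, shaft, oiler, plates, kitbox, driver from where it was at the start of the episode above 0.025 m).
It also fails if it takes over 46 s, if anything falls off the work surface, if the arm or the gripper's body presses on something with over 40 N, if the wrist force passes 120 N, or if a joint passes its speed limit or range.

## Working session

There is one attempt and no reset: what is moved stays moved. The work goes in short steps, Python scripts to look and compute and a tool call to move; the robot and the scene stay as the last step left them, time stands still between calls to the robot, and variables do not carry over. Pictures are saved under pics/ and viewed, about 8 in all and at most 12, crops included, and the job is handed in when it is done.

Besides the shell and the picture viewer there is one more tool, called after "Emit:" by a JSON object that holds its "fn" and its "kwargs". apply_moves: Moves the arm, as the interface text tells. Its arguments: {"type":"object","properties":{"rows":{"type":"array","items":{"type":"object","properties":{"dr":{"type":"array","items":{"type":"number"}},"xyz":{"type":"array","items":{"type":"number"}},"hand":{"type":"number"}}}},"newtons":{"type":"number"}},"required":["rows"]}

```bash
mkdir -p pics; cat > h.py <<'E'
import numpy as np, cv2
from station import sense, snapshot, sign_off
def pix2w(s,u,v,d=None):
    f=s['color'].shape[0]/2/np.tan(np.radians(s['vfov'])/2)
    d=s['depth'][int(v),int(u)] if d is None else d
    c=np.array([(u-s['cx'])/f*d,(v-s['cy'])/f*d,d])
    return np.array(s['R']).T@(c-np.array(s['t']))
def cloud(s):
    f=s['color'].shape[0]/2/np.tan(np.radians(s['vfov'])/2)
    v,u=np.mgrid[:s['color'].shape[0],:s['color'].shape[1]]
    d=s['depth']; c=np.stack([(u-s['cx'])/f*d,(v-s['cy'])/f*d,d],-1)
    return (c-np.array(s['t']))@np.array(s['R'])
def save(s,n): cv2.imwrite('pics/'+n,s['color'][:,:,::-1])
E
ls; python3 - <<'E'
from h import *
import pickle
print(sense())
S={n:snapshot(n) for n in('scene','top','wrist')}
pickle.dump(S,open('s0.pkl','wb'))
for n in S: print(n,S[n]['vfov'],S[n]['R'],S[n]['t'])
a=[S[n]['color'] for n in ('top','scene')]
cv2.imwrite('pics/a.png',cv2.resize(a[0],(800,600))[:,:,::-1]); cv2.imwrite('pics/b.png',cv2.resize(a[1],(800,600))[:,:,::-1])
E
```

```text
h.py
pics
{'time': 0.0, 'q': array([ 8.31416232e+01,  2.05917766e+01,  6.33811758e-01, -1.89736597e-02,
       -7.01368729e+01, -1.65080868e+01]), 'qd': array([-0.02754918, -0.03365629, -0.12347021,  0.07570327,  0.02328071,
        0.06100346]), 'joint_torque': array([-7.89829355e-04, -5.82722139e+01,  2.93066561e+01,  6.99742377e+00,
        6.92790709e-03, -1.52407133e-04]), 'position': array([0.26756965, 0.61928538, 0.29122265]), 'ee_rot': array([ 1.79904003e+02, -9.84946412e-03, -2.33729169e+01]), 'contact_force': array([-0.06102759, -0.93157583,  0.58255034]), 'ft_torque': array([0.00917275, 0.06710868, 0.00991177]), 'gripper_width': 0.08769487909066992}
scene 57.80104293813456 [[ 0.7226513   0.69110263 -0.01233892]
 [ 0.53258538 -0.56809914 -0.62738838]
 [-0.44059949  0.4468115  -0.77860874]] [-0.35659463 -0.1878641   1.43860731]
top 57.77495137508894 [[-0.11108507 -0.99380532 -0.00333004]
 [-0.96596874  0.10875994 -0.23468204]
 [ 0.23359043 -0.02285296 -0.97206649]] [0.03787148 0.53459442 0.97078054]
wrist 59.42771178814401 [[-0.39699821 -0.91781695  0.00211326]
 [-0.88853205  0.38490611  0.24971601]
 [-0.230007    0.09725912 -0.96831681]] [ 0.67300689 -0.03168807  0.39008023]
```

View pics/a.png

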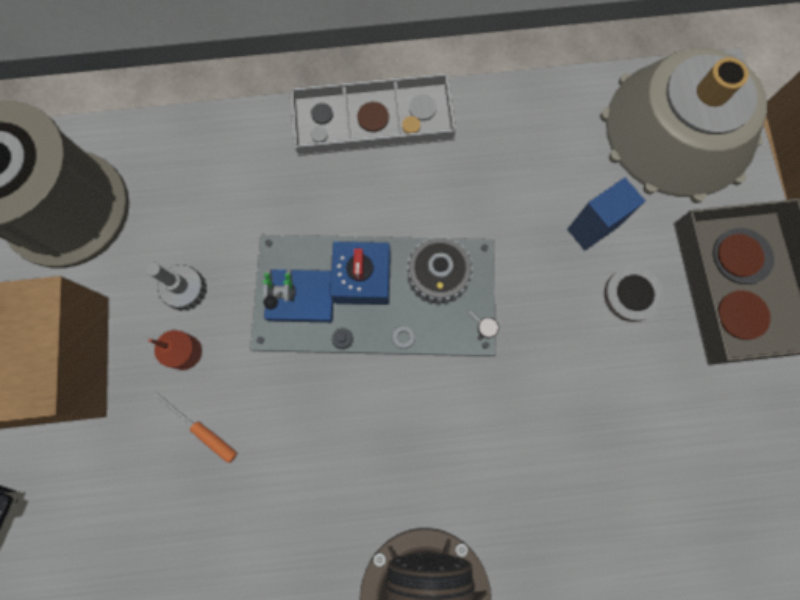

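View pics/b.png

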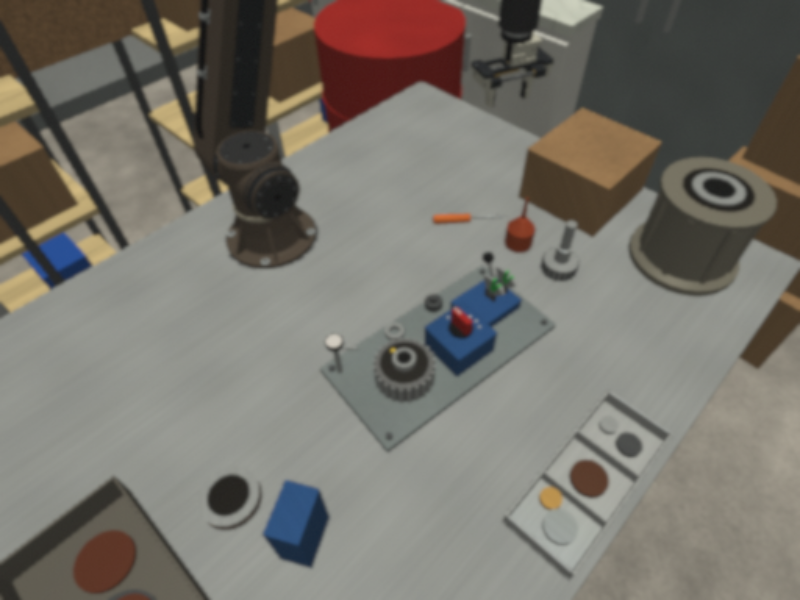

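The top view shows the plate with corners at about (262,235), (495,238), (497,354) and (251,351). The knob is at (358,264), the ball at (270,302), the green marks at (268–288,278) and the drum at (440,265). The scene view shows the same parts, with the ball at (488,258) and the knob at (461,320). Next I measure them by depth.

```bash
cat > m.py <<'E'
from h import *
import pickle
S=pickle.load(open('s0.pkl','rb'))
for n in('top','scene'):
    s=S[n]; P=cloud(s); c=s['color'].astype(int); hsv=cv2.cvtColor(s['color'],cv2.COLOR_RGB2HSV)
    k=512/800
    print(n,'knob px',pix2w(s,*( (358*k,255*k) if n=='top' else (461*k,314*k))).round(3))
    near=np.hypot(P[...,0]-.55,P[...,1]-.1)<.5
    H,Sa,V=hsv[...,0],hsv[...,1],hsv[...,2]
    red=((H<8)|(H>172))&(Sa>150)&(V>80)
    lab=cv2.connectedComponentsWithStats(red.astype(np.uint8))
    for i in range(1,lab[0]):
        if lab[2][i,4]>15:
            p=P[lab[1]==i]; print('red',lab[2][i],lab[3][i].round(1),np.median(p,0).round(4),'zmax',p[:,2].max().round(3))
    gr=(H>45)&(H<80)&(Sa>90)
    lab=cv2.connectedComponentsWithStats(gr.astype(np.uint8))
    for i in range(1,lab[0]):
        if lab[2][i,4]>4: p=P[lab[1]==i]; print('green',lab[3][i].round(1),np.median(p,0).round(4))
    b=(H>100)&(H<125)&(Sa>120)&near
    for z in(.048,.085):
        m=b&(abs(P[...,2]-z)<.006); p=P[m][:,:2].astype(np.float32)
        if len(p)>20:
            r=cv2.minAreaRect(p); print('blue',z,len(p),r,np.median(P[m][:,2]))
    m=(abs(P[...,2]-.016)<.006)&(P[...,0]>.35)&(P[...,0]<.85)&(abs(P[...,1]-.1)<.35)
    lab=cv2.connectedComponentsWithStats(cv2.morphologyEx(m.astype(np.uint8),cv2.MORPH_OPEN,np.ones((3,3))))
    i=1+lab[2][1:,4].argmax(); p=P[lab[1]==i]
    print('plate',cv2.minAreaRect(p[:,:2].astype(np.float32)),np.median(p[:,2]))
    bp=(270*k,302*k) if n=='top' else (488*k,258*k)
    u,v=map(int,bp); w=P[v-6:v+7,u-6:u+7]; m=(w[...,2]>.09)
    print('ball',m.sum(),w[m].mean(0) if m.any() else 0,w[m].max(0) if m.any() else 0, w[m].min(0) if m.any() else 0)
E
python3 m.py
```

```text
top knob px [0.609 0.055 0.13 ]
red [226 160   6  16  47] [229.2 164.9] [0.6057 0.0543 0.1331] zmax 0.138
red [100 212  23  23 384] [111.2 223. ] [0.4851 0.4119 0.0706] zmax 1.069
green [170.9 178.9] [0.5881 0.2264 0.1058]
green [184.2 179.1] [0.5817 0.1878 0.1088]
blue 0.048 974 ((0.5635511875152588, 0.12814979255199432), (0.23185986280441284, 0.09674776345491409), 82.48651885986328) 0.048474056467302434
blue 0.085 909 ((0.5966335535049438, 0.056444425135850906), (0.10818562656641006, 0.10702799260616302), 81.371826171875) 0.08514993372391863
plate ((0.5662258863449097, 0.03553144633769989), (0.4806368947029114, 0.24090249836444855), 82.28746032714844) 0.01618133487940817
ball 89 [0.54163615 0.21587816 0.13611236] [0.56777266 0.23393132 0.15252621] [0.52612742 0.20389221 0.09168048]
scene knob px [0.593 0.059 0.129]
red [ 201    0   96   39 3147] [248.4  17.8] [-0.4531  0.8993  0.1038] zmax 0.998
red [207  58  17  19  70] [213.1  69.4] [-0.5479  0.6755 -0.1553] zmax 0.998
red [326 139  15  21 211] [333.3 148.4] [0.5043 0.4012 0.0637] zmax 0.998
red [290 200  12  11  57] [296.1 204.5] [0.6065 0.0498 0.1314] zmax 0.137
green [323.1 178.1] [0.5819 0.2255 0.0918]
green [316.1 182.4] [0.5781 0.1884 0.0966]
blue 0.048 566 ((0.5887095928192139, 0.10742896795272827), (0.12414973229169846, 0.24162520468235016), 12.361136436462402) 0.04920022135632798
blue 0.085 611 ((0.6039091944694519, -0.1343560516834259), (0.11697455495595932, 0.5040179491043091), 1.217641830444336) 0.08597834633748422
plate ((0.5654762983322144, 0.035736531019210815), (0.4813750982284546, 0.24157683551311493), 82.51116943359375) 0.017193544140934512
ball 61 [0.55713867 0.18882658 0.16694147] [0.99159689 0.23550282 0.99784848] [ 0.52808234 -0.50306824  0.10439823]
```

```bash
cat >> h.py <<'E'
from scipy.spatial.transform import Rotation as Ro
def to(x,y,z,yaw,q=False):
    "row for TCP target from the current pose (tool down)"
    s=sense(); R=Ro.from_euler('xyz',s['ee_rot'],degrees=True)
    d=R.inv().apply(np.array([x,y,z])-s['position'])
    r=(R.inv()*Ro.from_euler('xyz',[180,0,yaw],degrees=True)).as_rotvec()
    print('t',s['time'],'pos',s['position'].round(4),s['ee_rot'].round(2),'F',s['contact_force'].round(1),'w',round(s['gripper_width'],4),'q6',s['q'][5].round(1))
    print('-> xyz',d.round(4),'dr',r.round(4),'dist',np.linalg.norm(d).round(3),'ang',np.degrees(np.linalg.norm(r)).round(1))
E
python3 -c "
from h import *
to(.576,.20,.30,-97.6)"
```

```text
t 0.15 pos [0.2676 0.6194 0.2915] [ 1.7993e+02 -1.0000e-02 -2.3370e+01] F [-0.2 -0.8 -0.4] w 0.0878 q6 -16.5
-> xyz [ 0.4494  0.2626 -0.0082] dr [ 1.0000e-03 -9.0000e-04  1.2956e+00] dist 0.521 ang 74.2
```

Emit:
{"fn": "apply_moves", "kwargs": {"rows": [{"xyz": [0.05,0.028,0],"dr": [0,0,0.17],"hand": 100},{"xyz": [0.1,0.056,0],"dr": [0,0,0.34],"hand": 100},{"xyz": [0.15,0.084,0],"dr": [0,0,0.51],"hand": 100},{"xyz": [0.2,0.112,0],"dr": [0,0,0.68],"hand": 100},{"xyz": [0.25,0.14,0],"dr": [0,0,0.85],"hand": 100}]}}

```text
time: 0.78
position: [0.4423, 0.39, 0.2916]
ee_rot: [180.0, -0.1, -72.4]
contact_force: [0.6, 1.4, 0.0]
gripper_width: 0.0875
```

```bash
python3 -c "
from h import *
to(.576,.20,.30,-97.6)"
```

```text
t 0.775 pos [0.4423 0.39   0.2916] [ 1.7995e+02 -6.0000e-02 -7.2380e+01] F [0.6 1.4 0. ] w 0.0875 q6 -42.8
-> xyz [ 0.2216 -0.0699 -0.0082] dr [ 0.0006 -0.0013  0.4402] dist 0.232 ang 25.2
```

Emit:
{"fn": "apply_moves", "kwargs": {"rows": [{"xyz": [0.056,-0.017,-0.002],"dr": [0,0,0.11],"hand": 100},{"xyz": [0.112,-0.035,-0.004],"dr": [0,0,0.22],"hand": 100},{"xyz": [0.168,-0.052,-0.006],"dr": [0,0,0.33],"hand": 100},{"xyz": [0.222,-0.07,-0.008],"dr": [0,0,0.44],"hand": 100},{"xyz": [0.222,-0.07,-0.008],"dr": [0,0,0.44],"hand": 100}]}}

```text
time: 1.4
position: [0.5778, 0.1964, 0.2993]
ee_rot: [180.0, -0.1, -97.9]
contact_force: [-0.7, 1.1, -0.4]
gripper_width: 0.0878
```

```bash
python3 - <<'E'
from h import *
import pickle
to(.576,.20,.30,-97.6)
s=snapshot('wrist'); pickle.dump(s,open('w1.pkl','wb'))
cv2.imwrite('pics/c.png',cv2.resize(s['color'],(800,600))[:,:,::-1])
E
```

```text
t 1.4 pos [0.5778 0.1964 0.2993] [ 1.7996e+02 -1.2000e-01 -9.7930e+01] F [-0.7  1.1 -0.4] w 0.0878 q6 -45.1
-> xyz [-0.0033  0.0023 -0.0007] dr [ 0.0007 -0.0022 -0.0057] dist 0.004 ang 0.4
```

View pics/c.png

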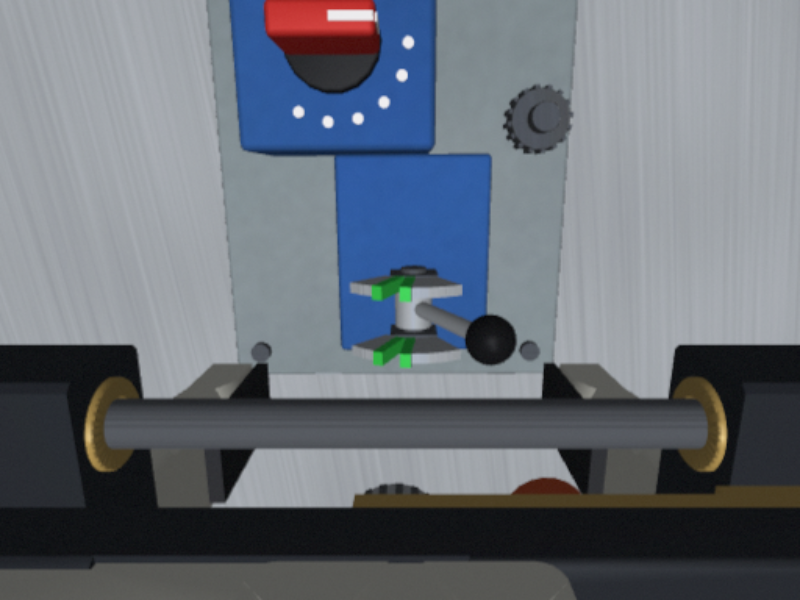

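The wrist view is sharp. It shows the ball at (490,340), the green pairs at (390,285) and (390,353), and the knob bar at (322,20) with its white line toward the robot. I'll fit the ball from the depth cloud and refine the stand frame.

```bash
cat > m2.py <<'E'
from h import *
import pickle
from scipy.optimize import least_squares
s=pickle.load(open('w1.pkl','rb')); P=cloud(s); k=.64
hsv=cv2.cvtColor(s['color'],cv2.COLOR_RGB2HSV); H,Sa,V=cv2.split(hsv)
v,u=np.mgrid[:384,:512]
m=(np.hypot(u-490*k,v-340*k)<14)&(P[...,2]>.1)
p=P[m]; f=least_squares(lambda c:np.linalg.norm(p-c,axis=1)-.013,p.mean(0)-[0,0,.01],loss='soft_l1',f_scale=.001)
ball=f.x; print('ball',ball.round(4),'rms',np.std(f.fun).round(4),m.sum())
b=(H>100)&(H<125)&(Sa>120)
for z in(.048,.085):
    q=P[b&(abs(P[...,2]-z)<.004)]
    print('blue',z,np.median(q[:,2]).round(4),cv2.minAreaRect(q[:,:2].astype(np.float32)))
g=(H>45)&(H<80)&(Sa>90); l=cv2.connectedComponentsWithStats(g.astype(np.uint8))
for i in range(1,l[0]):
    if l[2][i,4]>15:
        q=P[l[1]==i]; print('green',l[3][i].round(1),q.mean(0).round(4),q[:,2].max().round(3))
yaw=np.radians(-7.6); R=np.array([[np.cos(yaw),-np.sin(yaw)],[np.sin(yaw),np.cos(yaw)]]); O=np.array([.5692,.0604])
def W(x,y): return O+R@np.array([x,y])
def St(w): return R.T@(np.array(w)[:2]-O)
print('pivot',W(-.013,.15).round(4),'knob',W(.03,0).round(4),'ball in stand',St(ball).round(4))
for wd in('white',):
    mm=(Sa<50)&(V>190)&(u>180)&(u<280)&(v<85); l=cv2.connectedComponentsWithStats(mm.astype(np.uint8))
    for i in range(1,l[0]):
        if l[2][i,4]>10:
            q=P[l[1]==i].mean(0); print('white',l[3][i].round(1),q.round(4),'stand',St(q).round(4))
print('lever',.5-np.arctan2(-(St(ball)[0]+.013),ball[2]-.06), 'len',np.hypot(St(ball)[0]+.013,ball[2]-.06))
for th in(.2,.45,.75): a=th-.5; print(th,W(-.013+.085*np.sin(a),.15).round(4),(.06+.085*np.cos(a)).round(4))
E
python3 m2.py
```

```text
ball [0.5363 0.2144 0.1364] rms 0.018 614
blue 0.048 0.0484 ((0.5700380802154541, 0.17838147282600403), (0.12829820811748505, 0.09905513375997543), 82.5335693359375)
blue 0.085 0.0854 ((0.59897780418396, 0.07164463400840759), (0.07640507072210312, 0.10861723870038986), 82.1916275024414)
green [251.8 183.8] [0.5826 0.1867 0.1039] 0.392
green [252.5 224.7] [0.5875 0.2243 0.1031] 0.392
pivot [0.5762 0.2108] knob [0.5989 0.0564] ball in stand [-0.0529  0.1483]
white [223.9   9. ] [0.5825 0.0565 0.1353] stand [ 0.0137 -0.0021]
white [261.   26.5] [0.5569 0.0598 0.0864] stand [-0.0121 -0.0022]
white [256.9  47.6] [0.5625 0.0754 0.0864] stand [-0.0086  0.014 ]
white [245.4  65. ] [0.574  0.0887 0.0943] stand [0.0011 0.0287]
white [190.8  71.1] [0.6211 0.0859 0.0863] stand [0.0481 0.0322]
white [228.8  75.4] [0.5895 0.0938 0.0863] stand [0.0157 0.0358]
white [209.5  77.5] [0.6061 0.0933 0.0865] stand [0.0323 0.0375]
lever 0.01809198298109882 len 0.08616297177738678
0.2 [0.5513 0.2141] 0.1412
0.45 [0.5719 0.2114] 0.1449
0.75 [0.597 0.208] 0.1424
```

```bash
python3 -c "
from h import *
to(.5365,.2145,.187,-97.6)"
```

```text
t 1.45 pos [0.577  0.1979 0.2993] [ 1.7995e+02 -1.0000e-01 -9.7780e+01] F [0.3 0.5 0.5] w 0.0875 q6 -45.1
-> xyz [-0.0112  0.0422  0.1123] dr [ 0.0009 -0.0018 -0.0031] dist 0.121 ang 0.2
```

Emit:
{"fn": "apply_moves", "kwargs": {"rows": [{"xyz": [-0.011,0.042,0.02],"dr": [0,0,-0.003],"hand": 100},{"xyz": [-0.011,0.042,0.06],"dr": [0,0,-0.003],"hand": 100},{"xyz": [-0.011,0.042,0.09],"dr": [0,0,-0.003],"hand": 100},{"xyz": [-0.011,0.042,0.112],"dr": [0,0,-0.003],"hand": 100},{"xyz": [-0.011,0.042,0.112],"dr": [0,0,-0.003],"hand": 60}]}}

```text
time: 2.08
position: [0.5353, 0.2146, 0.1857]
ee_rot: [179.8, -0.2, -97.5]
contact_force: [-1.1, 0.3, 0.7]
gripper_width: 0.0825
```

```bash
python3 - <<'E'
from h import *
to(.5365,.2145,.187,-97.6)
s=snapshot('wrist')
cv2.imwrite('pics/d.png',cv2.resize(s['color'],(800,600))[:,:,::-1])
E
```

```text
t 2.075 pos [0.5353 0.2146 0.1857] [179.79  -0.25 -97.5 ] F [-1.1  0.3  0.7] w 0.0825 q6 -48.8
-> xyz [-0.     -0.0012 -0.0013] dr [ 0.0037 -0.0043  0.0017] dist 0.002 ang 0.3
```

View pics/d.png

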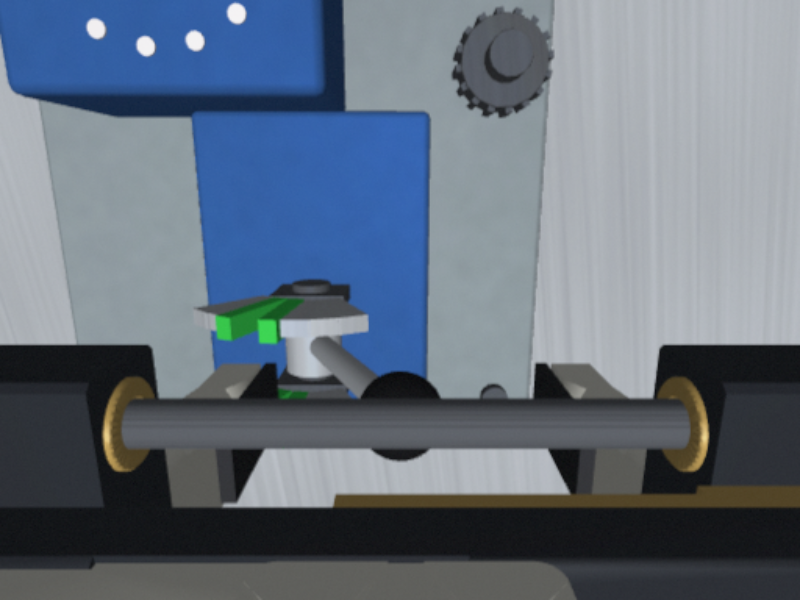

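The ball (400,415) is centred between the fingers (inner faces about 275 and 535). Closing gently.

Emit:
{"fn": "apply_moves", "kwargs": {"rows": [{"xyz": [0,0,0],"dr": [0,0,0],"hand": 20},{"xyz": [0,0,0],"dr": [0,0,0],"hand": 20},{"xyz": [0,0,0],"dr": [0,0,0],"hand": 20},{"xyz": [0,0,0],"dr": [0,0,0],"hand": 20},{"xyz": [0,0,0],"dr": [0,0,0],"hand": 20}], "newtons": 10}}

```text
time: 2.75
position: [0.5361, 0.2149, 0.1872]
ee_rot: [179.9, -0.2, -97.5]
contact_force: [-0.4, 0.4, 0.5]
gripper_width: 0.0291
```

```bash
python3 - <<'E'
from h import *
to(.596,.207,.193,-97.6)
E
```

```text
t 2.75 pos [0.5361 0.2149 0.1872] [ 1.799e+02 -1.600e-01 -9.751e+01] F [-0.4  0.4  0.5] w 0.0291 q6 -48.8
-> xyz [-0.     -0.0604 -0.0059] dr [ 0.0017 -0.0028  0.0016] dist 0.061 ang 0.2
```

Emit:
{"fn": "apply_moves", "kwargs": {"rows": [{"xyz": [0,0,0],"dr": [0,0,0],"hand": 20},{"xyz": [0,-0.015,-0.006],"dr": [0,0,0],"hand": 20},{"xyz": [0,-0.03,-0.009],"dr": [0,0,0],"hand": 20},{"xyz": [0,-0.045,-0.009],"dr": [0,0,0],"hand": 20},{"xyz": [0,-0.0575,-0.007],"dr": [0,0,0],"hand": 20}]}}

```text
time: 3.38
position: [0.5934, 0.207, 0.1941]
ee_rot: [179.9, -0.2, -97.5]
contact_force: [-3.0, -0.2, 1.6]
gripper_width: 0.0251
```

```bash
python3 - <<'E'
from h import *
import pickle
to(.596,.207,.193,-97.6)
s=snapshot('wrist'); pickle.dump(s,open('w2.pkl','wb'))
cv2.imwrite('pics/e.png',cv2.resize(s['color'],(800,600))[:,:,::-1])
E
```

```text
t 3.375 pos [0.5934 0.207  0.1941] [179.86  -0.19 -97.52] F [-3.  -0.2  1.6] w 0.0251 q6 -44.6
-> xyz [-0.0003 -0.0026  0.0011] dr [ 0.0024 -0.0033  0.0014] dist 0.003 ang 0.2
```

View pics/e.png

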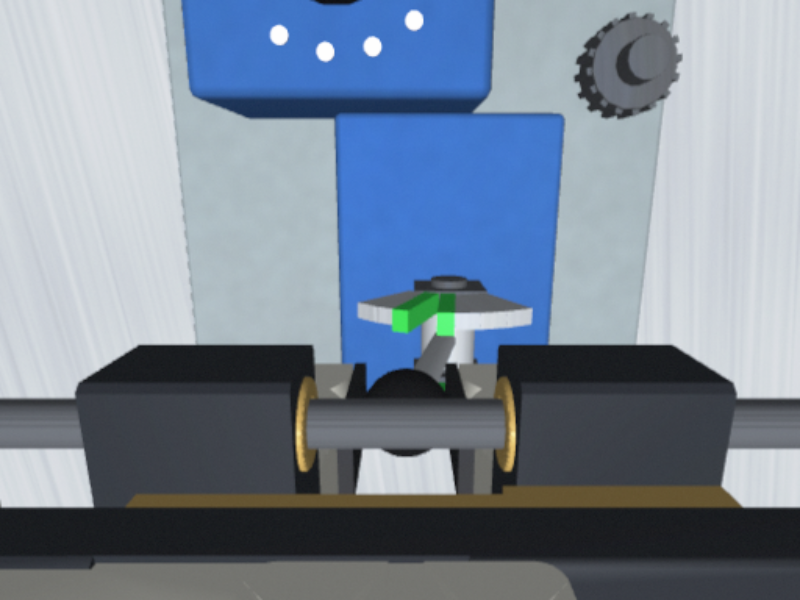

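The ball is held and the rod lies between the green bars (about 0.72 rad). I'll nudge it 2 mm, release and rise.

Emit:
{"fn": "apply_moves", "kwargs": {"rows": [{"xyz": [0,-0.002,0],"dr": [0,0,0],"hand": 20},{"xyz": [0,-0.002,0],"dr": [0,0,0],"hand": 60},{"xyz": [0,-0.002,0],"dr": [0,0,0],"hand": 60},{"xyz": [0,-0.002,0],"dr": [0,0,0],"hand": 60},{"xyz": [0,-0.002,-0.03],"dr": [0,0,0],"hand": 60}]}}

```text
time: 4.05
position: [0.5957, 0.2063, 0.2217]
ee_rot: [179.7, -0.4, -97.5]
contact_force: [0.4, 0.6, 0.6]
gripper_width: 0.052
```

Emit:
{"fn": "apply_moves", "kwargs": {"rows": [{"xyz": [0.01,0,-0.05],"dr": [0,0,0],"hand": 60},{"xyz": [0.05,0,-0.08],"dr": [0,0,0],"hand": 60},{"xyz": [0.08,0,-0.08],"dr": [0,0,-0.1],"hand": 60},{"xyz": [0.08,0,-0.08],"dr": [0,0,-0.1],"hand": 60}]}}

```text
time: 4.55
position: [0.5854, 0.1259, 0.3032]
ee_rot: [179.7, -0.3, -91.9]
contact_force: [0.8, 0.7, -0.0]
gripper_width: 0.0524
```

```bash
python3 - <<'E'
from h import *
import pickle
to(.598,.0555,.25,-7.6)
s=snapshot('wrist'); pickle.dump(s,open('w3.pkl','wb'))
t=snapshot('scene'); pickle.dump(t,open('s3.pkl','wb'))
cv2.imwrite('pics/f.png',cv2.resize(s['color'],(800,600))[:,:,::-1])
E
```

```text
t 4.55 pos [0.5854 0.1259 0.3032] [179.74  -0.27 -91.85] F [ 0.8  0.7 -0. ] w 0.0524 q6 -32.8
-> xyz [ 0.0697 -0.0152  0.0534] dr [ 7.1000e-03 -5.0000e-04 -1.4705e+00] dist 0.089 ang 84.3
```

View pics/f.png

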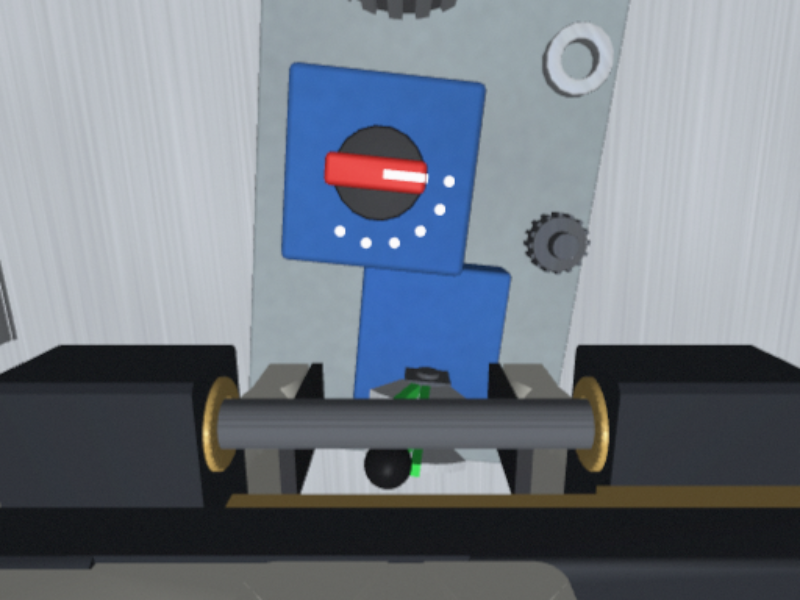

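Ball at (388,467) beside the green bars. The knob disc is at (380,172) and the bar is at home. Next I measure both in this view.

```bash
cat > m3.py <<'E'
from h import *
import pickle,sys
from scipy.optimize import least_squares
s=pickle.load(open('w3.pkl','rb')); P=cloud(s); k=.64
H,Sa,V=cv2.split(cv2.cvtColor(s['color'],cv2.COLOR_RGB2HSV))
v,u=np.mgrid[:384,:512]
yaw=np.radians(-7.6); R=np.array([[np.cos(yaw),-np.sin(yaw)],[np.sin(yaw),np.cos(yaw)]]); O=np.array([.5692,.0604])
St=lambda w:R.T@(np.array(w)[:2]-O)
m=(np.hypot(u-388*k,v-467*k)<12)&(P[...,2]>.125)&(P[...,2]<.165); p=P[m]
f=least_squares(lambda c:np.linalg.norm(p-c,axis=1)-.013,p.mean(0)-[0,0,.01],loss='soft_l1',f_scale=.001)
b=f.x; print('ball',b.round(4),St(b).round(4),np.std(f.fun).round(4))
red=((H<8)|(H>172))&(Sa>150)&(v<250); wh=(Sa<60)&(V>180)&(u>230)&(u<280)&(v<125)&(P[...,2]>.12)
q=P[(red|wh)&(abs(P[...,2]-.133)<.004)]; r=cv2.minAreaRect(q[:,:2].astype(np.float32)); print('bar',r,np.median(q[:,2]).round(4))
bl=(H>100)&(H<125)&(Sa>120)&(abs(P[...,2]-.085)<.003); r=cv2.minAreaRect(P[bl][:,:2].astype(np.float32)); print('housing',r,St(r[0]).round(4))
D=[]
mm=(Sa<60)&(V>190)&(u>200)&(u<300)&(v>105)&(v<165); l=cv2.connectedComponentsWithStats(mm.astype(np.uint8))
for i in range(1,l[0]):
    if 10<l[2][i,4]<90:
        w=P[l[1]==i].mean(0)
        if abs(w[2]-.086)<.004: D.append(w[:2])
D=np.array(D); f=least_squares(lambda c:np.linalg.norm(D-c,axis=1)-.04,D.mean(0)+[.02,-.02]); c=f.x
print('dots',len(D),'centre',c.round(4),'stand',St(c).round(4),'res',f.fun.round(4),'angles',np.degrees(np.arctan2(*(D-c).T[::-1])).round(1))
off=St(c)-[.03,0]; x=St(b)[0]-off[0]+.013
print('lever', .5+np.arctan2(x,b[2]-.06),'no bias',.5+np.arctan2(St(b)[0]+.013,b[2]-.06))
to(*c,.25,-7.6)
E
python3 m3.py
```

```text
ball [0.5964 0.2063 0.1422] [0.0077 0.1482] 0.0006
bar ((0.5962262153625488, 0.05459769070148468), (0.015562565065920353, 0.05011891573667526), 82.30423736572266) 0.1333
housing ((0.5963519811630249, 0.05489048361778259), (0.10965363681316376, 0.10956117510795593), 82.34184265136719) [ 0.0276 -0.0019]
dots 5 centre [0.5966 0.0544] stand [ 0.0279 -0.0023] res [-0.     -0.0001 -0.      0.0001  0.    ] angles [172.2  52.  124.2  76.  100. ]
lever 0.7699999226145665 no bias 0.7466924372280546
t 4.65 pos [0.5856 0.1273 0.3023] [179.69  -0.3  -91.88] F [-0.6  0.4  0.2] w 0.0528 q6 -32.9
-> xyz [ 0.0723 -0.0136  0.0526] dr [ 8.300e-03 -3.000e-04 -1.471e+00] dist 0.09 ang 84.3
```

Lever at 0.75–0.77 rad, in the notch. Bar, housing and dots agree on the knob axis to within 0.5 mm: (0.5965, 0.0545), bar top 133 mm. Turning the gripper over the knob.

Emit:
{"fn": "apply_moves", "kwargs": {"rows": [{"xyz": [0.02,-0.004,0],"dr": [0,0,-0.17],"hand": 60},{"xyz": [0.04,-0.008,0],"dr": [0,0,-0.34],"hand": 60},{"xyz": [0.06,-0.012,0],"dr": [0,0,-0.51],"hand": 60},{"xyz": [0.072,-0.0136,0],"dr": [0,0,-0.68],"hand": 60},{"xyz": [0.072,-0.0136,0],"dr": [0,0,-0.85],"hand": 60}]}}

```text
time: 5.28
position: [0.5971, 0.055, 0.302]
ee_rot: [179.5, 0.1, -42.9]
contact_force: [0.5, 0.3, 0.1]
gripper_width: 0.0528
```

Emit:
{"fn": "apply_moves", "kwargs": {"rows": [{"xyz": [0,0,0],"dr": [0,0,-0.17],"hand": 60},{"xyz": [0,0,0],"dr": [0,0,-0.34],"hand": 60},{"xyz": [0,0,0],"dr": [0,0,-0.51],"hand": 60},{"xyz": [0,0,0],"dr": [0,0,-0.62],"hand": 60},{"xyz": [0,0,0],"dr": [0,0,-0.62],"hand": 60}]}}

```text
time: 5.9
position: [0.5973, 0.0558, 0.3015]
ee_rot: [179.6, 0.4, -7.4]
contact_force: [-0.1, -0.2, 0.0]
gripper_width: 0.0523
```

```bash
python3 -c "
from h import *
to(.5965,.0545,.166,-7.7); print(sense()['q'].round(1))"
```

```text
t 5.9 pos [0.5973 0.0558 0.3015] [179.61   0.36  -7.43] F [-0.1 -0.2  0. ] w 0.0523 q6 58.5
-> xyz [0.0002 0.0005 0.1355] dr [0.0067 0.0062 0.0047] dist 0.135 ang 0.6
[ 24.1  13.4  -8.2   0.2 -68.9  58.5]
```

Emit:
{"fn": "apply_moves", "kwargs": {"rows": [{"xyz": [0,0,0.045],"dr": [0.007,0.006,0.005],"hand": 60},{"xyz": [0,0,0.09],"dr": [0.007,0.006,0.005],"hand": 60},{"xyz": [0,0.0005,0.12],"dr": [0.007,0.006,0.005],"hand": 60},{"xyz": [0,0.0005,0.1355],"dr": [0.007,0.006,0.005],"hand": 60},{"xyz": [0,0.0005,0.1355],"dr": [0.007,0.006,0.005],"hand": 60}]}}

```text
time: 6.52
position: [0.5961, 0.0547, 0.1652]
ee_rot: [180.0, 0.1, -7.8]
contact_force: [0.6, -1.1, 0.7]
gripper_width: 0.0527
```

```bash
python3 - <<'E'
from h import *
to(.5965,.0545,.166,-7.7)
s=snapshot('wrist')
cv2.imwrite('pics/g.png',cv2.resize(s['color'],(800,600))[:,:,::-1])
E
```

```text
t 6.525 pos [0.5961 0.0547 0.1652] [ 1.7995e+02  1.0000e-01 -7.7700e+00] F [ 0.6 -1.1  0.7] w 0.0527 q6 58.3
-> xyz [ 0.0004  0.0001 -0.0008] dr [ 0.0008  0.0018 -0.0013] dist 0.001 ang 0.1
```

View pics/g.png

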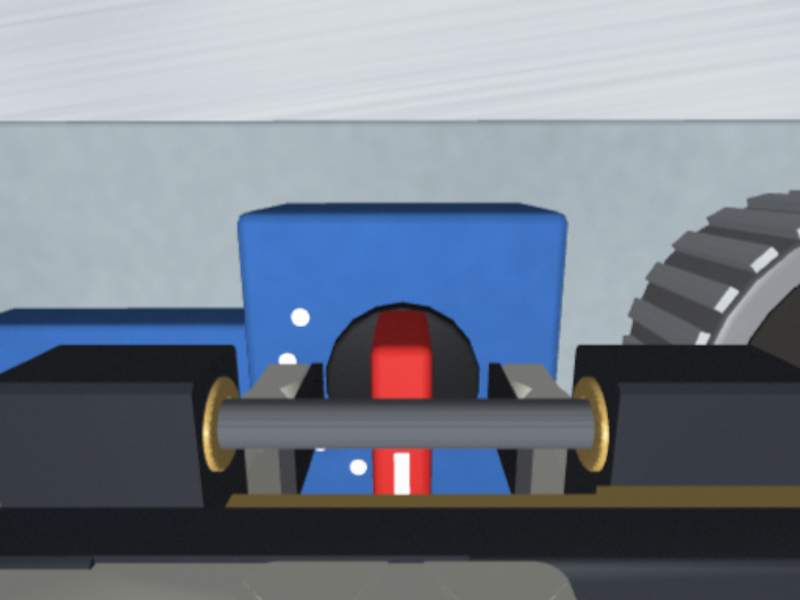

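The bar (centre x=402) is midway between the fingers (322 and 488) and square to them. Gripping at 60 N.

Emit:
{"fn": "apply_moves", "kwargs": {"rows": [{"xyz": [0,0,0],"dr": [0,0,0],"hand": 5},{"xyz": [0,0,0],"dr": [0,0,0],"hand": 5},{"xyz": [0,0,0],"dr": [0,0,0],"hand": 5},{"xyz": [0,0,0],"dr": [0,0,0],"hand": 5},{"xyz": [0,0,0],"dr": [0,0,0],"hand": 5}], "newtons": 60}}

```text
time: 7.2
position: [0.5969, 0.0554, 0.1667]
ee_rot: [-179.9, -0.0, -7.7]
contact_force: [-0.8, 4.0, 1.9]
gripper_width: 0.0161
```

Emit:
{"fn": "apply_moves", "kwargs": {"rows": [{"xyz": [0,0,0],"dr": [0,0,0.1],"hand": 5},{"xyz": [0,0,0],"dr": [0,0,0.2],"hand": 5},{"xyz": [0,0,0],"dr": [0,0,0.3],"hand": 5},{"xyz": [0,0,0],"dr": [0,0,0.4],"hand": 5},{"xyz": [0,0,0],"dr": [0,0,0.42],"hand": 5}]}}

```text
time: 7.82
position: [0.5969, 0.0555, 0.1667]
ee_rot: [-179.9, -0.0, -31.8]
contact_force: [-0.4, 1.6, 0.7]
gripper_width: 0.0158
```

```bash
python3 - <<'E'
from h import *
to(.5965,.0545,.166,-79.7); print(sense()['ft_torque'].round(2))
E
```

```text
t 7.825 pos [0.5969 0.0555 0.1667] [-1.7993e+02 -1.0000e-02 -3.1800e+01] F [-0.4  1.6  0.7] w 0.0158 q6 34.3
-> xyz [0.0002 0.001  0.0007] dr [-1.200e-03  3.000e-04  8.359e-01] dist 0.001 ang 47.9
[0.66 0.21 0.14]
```

Emit:
{"fn": "apply_moves", "kwargs": {"rows": [{"xyz": [0,0,0],"dr": [0,0,0.1],"hand": 5},{"xyz": [0,0,0],"dr": [0,0,0.2],"hand": 5},{"xyz": [0,0,0],"dr": [0,0,0.3],"hand": 5},{"xyz": [0,0,0],"dr": [0,0,0.4],"hand": 5},{"xyz": [0,0,0],"dr": [0,0,0.42],"hand": 5}]}}

```text
time: 8.45
position: [0.5969, 0.0556, 0.1667]
ee_rot: [-179.9, 0.0, -55.8]
contact_force: [-0.1, 2.3, 0.4]
gripper_width: 0.0156
```

Emit:
{"fn": "apply_moves", "kwargs": {"rows": [{"xyz": [0,0,0],"dr": [0,0,0.1],"hand": 5},{"xyz": [0,0,0],"dr": [0,0,0.2],"hand": 5},{"xyz": [0,0,0],"dr": [0,0,0.3],"hand": 5},{"xyz": [0,0,0],"dr": [0,0,0.38],"hand": 5},{"xyz": [0,0,0],"dr": [0,0,0.415],"hand": 5}]}}

```text
time: 9.07
position: [0.597, 0.0557, 0.1667]
ee_rot: [-179.9, 0.0, -79.5]
contact_force: [-0.1, 2.3, -0.2]
gripper_width: 0.0157
```

```bash
python3 - <<'E'
from h import *
import pickle
to(.5965,.0545,.166,-79.7); print(sense()['ft_torque'].round(2))
s=snapshot('wrist'); t=snapshot('scene'); pickle.dump((s,t),open('w5.pkl','wb'))
a=cv2.resize(s['color'],(400,300)); b=cv2.resize(t['color'][130:280,220:420],(400,300),interpolation=cv2.INTER_CUBIC)
cv2.imwrite('pics/i.png',cv2.resize(np.hstack([a,b]),(800,300))[:,:,::-1])
E
```

```text
t 9.075 pos [0.597  0.0557 0.1667] [-1.7993e+02  5.0000e-02 -7.9520e+01] F [-0.1  2.3 -0.2] w 0.0157 q6 -13.5
-> xyz [0.0011 0.0007 0.0007] dr [-0.0012  0.0008  0.0032] dist 0.001 ang 0.2
[0.69 0.05 0.14]
```

View pics/i.png

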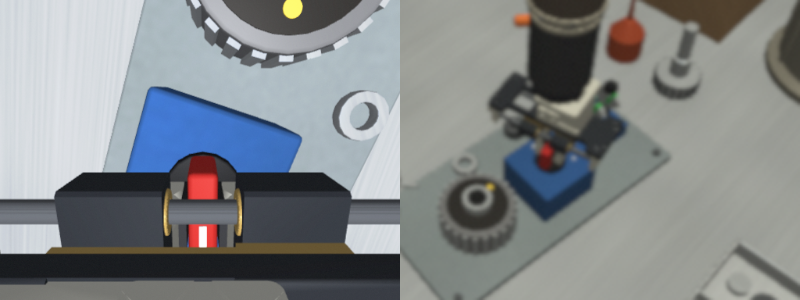

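The bar is upright in the wrist picture (203,215), flush with the pads, and turned 71.8° with the tool. The lever ball is clear of the gripper at (608,90) in the crop. I'll hold, then check bar angle and ball numerically.

Emit:
{"fn": "apply_moves", "kwargs": {"rows": [{"xyz": [0,0,0],"dr": [0,0,0.003],"hand": 5},{"xyz": [0,0,0],"dr": [0,0,0.003],"hand": 5},{"xyz": [0,0,0],"dr": [0,0,0.003],"hand": 5},{"xyz": [0,0,0],"dr": [0,0,0.003],"hand": 5},{"xyz": [0,0,0],"dr": [0,0,0.003],"hand": 5}]}}

```text
time: 9.8
position: [0.597, 0.0557, 0.1667]
ee_rot: [-179.9, 0.0, -79.7]
contact_force: [0.2, 1.5, -0.5]
gripper_width: 0.0157
```

```bash
python3 - <<'E'
from h import *
to(.597,.0557,.1667,-79.7)
s=snapshot('wrist'); P=cloud(s); H,Sa,V=cv2.split(cv2.cvtColor(s['color'],cv2.COLOR_RGB2HSV)); v,u=np.mgrid[:384,:512]
m=((H<8)|(H>172))&(Sa>150)&(abs(P[...,2]-.133)<.004)&(np.hypot(P[...,0]-.597,P[...,1]-.055)<.04)
r=cv2.fitLine(P[m][:,:2].astype(np.float32),cv2.DIST_L2,0,.01,.01).ravel(); print('bar',m.sum(),'line deg',np.degrees(np.arctan2(r[1],r[0])),'expected -79.7')
for n in('top','scene'):
    s=snapshot(n); P=cloud(s); H,Sa,V=cv2.split(cv2.cvtColor(s['color'],cv2.COLOR_RGB2HSV))
    m=(V<70)&(abs(P[...,0]-.596)<.04)&(abs(P[...,1]-.208)<.022)&(P[...,2]>.125)&(P[...,2]<.165)
    if m.any(): print(n,m.sum(),np.median(P[m],0).round(4),P[m].min(0).round(3),P[m].max(0).round(3))
E
```

```text
t 9.8 pos [0.597  0.0557 0.1667] [-1.7993e+02  5.0000e-02 -7.9650e+01] F [ 0.2  1.5 -0.5] w 0.0157 q6 -13.6
-> xyz [-0. -0. -0.] dr [-0.0012  0.0008  0.0008] dist 0.0 ang 0.1
bar 2071 line deg -79.339195 expected -79.7
top 54 [0.5952 0.2064 0.152 ] [0.586 0.196 0.141] [0.604 0.219 0.157]
scene 29 [0.5993 0.1995 0.1502] [0.591 0.195 0.137] [0.608 0.207 0.158]
```

```bash
python3 -c "
from station import sign_off
print(sign_off())"
```

```text
the job is handed in; nothing more can be done
None
```

I threw the lever into the green-marked notch, then turned the knob clockwise to its third stop. I handed the job in at about 10 s with the knob still gripped at 60 N; no verdict is reported.

- **Lever:** after I let go of the ball, the wrist camera put it at 0.75–0.77 rad (notch 0.75). The final top view still shows the ball within about 1 mm of that place. The scene view shows only its visible side, which fits. The gripper was well clear of it.
- **Knob:** the tool turned 72.0° from the bar's measured home direction, about 1.256 rad (target 1.257). The bar itself measured 71.6° from home, about 1.25 rad. The fingers were closed to 15.7 mm on the 16 mm bar, and the arm was at rest with an outside force of about 1.5 N.
- **Disagreement:** the top camera and the wrist camera differed by about 2–3 mm on where the stand is. I used the wrist measurements, and both grips came out centred.
- **Loose parts:** I did not measure them again at the end. The arm passed well above them, and the pinion and bearing ring looked undisturbed wherever they appeared in the later wrist pictures.

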